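# Wind the work to its stop and read its code plate

### The arm

A 6-joint arm with a two-finger parallel gripper is mounted at the origin on the work surface. World frame = base frame: x ahead of the robot, y to its left, z up, the work surface at z = 0. Lengths are in m, angles in degrees, forces in N, time in s.
With the tool pointing down it reaches from about 0.35 to 0.875 m from the base axis. Payload 4.2 kg.
Tool frame: the origin (TCP) lies on the centre line of the jaws, within the pads' length; the fingertips stand 25 mm ahead of it and the grasp point (between the pads) lies 6 mm ahead of it; z points along the fingers, y is the line along which they close (so a half turn about z gives the same grasp; the last joint's range is limited). The gripper opens to 87 mm and grips with 3 to 60 N. Pads are 19 mm wide; open, the fingers measure 117 mm over their backs; the gripper's body (75 mm by 190 mm) begins 51 mm behind the grasp point.
Start: joints at [-61.673, 22.042, 0.453, 0, -68.411, -14.817], TCP at [0.146, -0.608, 0.248] pointing down, gripper open.
Joint ranges: [-179.83, 179.83], [-69.29, 118.12], [-61.27, 80.66], [-181.25, 117.63], [-171.15, -9.14], [-177.46, 177.46]. Speed limits (degrees/s): [159.86, 159.86, 180, 180, 180, 180].

### API

Orientations are given as a 3x3 rotation matrix whose columns are the frame's x, y, z axes.
In Python, from station import r gives the robot as it stands.
- The arm moves only by the tool move_arm, never from a script. Its argument "series" is a list of rows, each an object with "grip": the opening, from 0 (shut) to 1 (fully open); "xyz": the shift along the tool's x, y, z in mm, a list of three; "angular": the turn, a rotation vector about the tool's x, y, z in rad, a list of three. A call has 1 to 10 rows; each row is the pose to reach, as a shift and turn from the pose commanded when the call began, along the tool's axes at that moment; what a row does not reach only later rows make up. A row lasts 1/10 s, in which the tool goes at most 50 mm and 8.59 degrees, less where a joint would pass 70% of its speed; a pose out of reach is approached as far as the arm can. A call with a gripper value outside its range is refused whole. The fingers move at their own pace and stop on an object; the grip force is fixed at half the most. Time passes only in rows, so rows that repeat a pose let the fingers close. It gives the time, the measured TCP pose, the force, the opening and the grip force at its end, in the units of the state.
- r.sense(): the state, without advancing time (a new reading comes with each control period).
- r.capture(name): name is "scene" or "side" or "wrist"; returns a dict with "img" (480x640x3 uint8, red, green, blue), "camera_matrix" (3x3 intrinsics, pixels), "k1" (the pictures are not rectified: a ray, as slopes to the right and down, at radius r is drawn at 1 + k1 r^2 times it, then the intrinsics apply), "rvec" (rotation vector, rad) and "tvec" (3), from world to camera coordinates, as OpenCV has them; the wrist camera has in their place "hand_eye" (4x4, takes a point from camera to tool coordinates, whose origin is the TCP and whose axes are the flange's). Camera axes: x right, y down, z forward; pixel columns grow to the right and rows downward; lengths in m; the calibration is good to about 2 mm. A picture is of the moment at which its call begins: read the wrist's pose just before it. There is no depth.
- r.finish_job(): hands the job in; it is judged then, once.
The state is a dict: "time_s": time; "joints": joint angles; "joint_velocities": joint speeds; "effort": joint torques, N m; "tcp_pos": TCP position; "ee_rot": TCP orientation; "wrist_force": force on the tool from outside, world axes, zero at the start; "moment": the same for the moment, N m; "gripper_width": opening from 0.0 (shut) to 1.0 (fully open); "gripper_force": force on a finger pad.
Only numpy, scipy, OpenCV 4.12 (cv2) and the standard library are available. Lean on these libraries where they do the work, as an engineer would, in place of code of your own. Each camera call takes 0.05 s, during which the arm holds its last target. There are 200 camera calls.

### The job

Log the job on the engraver's slide: turn the handwheel by its crank knob until the carriage is fully home against the red stop, then pick up the yellow hand reader, aim it squarely at the middle of the carriage's code plate from about 80 mm away and hold it steady there for two seconds. Then lay the reader back in its grey rest, leaving the carriage at the stop. Do not touch the carriage with the gripper or the reader, and leave the tools lying round about where they are.

Things in the scene. Friction and masses are not known exactly. Their poses are not given: they have to be found in the camera images.
- slide: Fixed rack slide: dark steel bed, 100 mm (x) by 360 mm (y from -235 to +125), with two rails; z = 0 is the bench. Grey gearbox (top 51 mm) with the handwheel at its -y end, red stop block (100 x 22 mm, top 50 mm, face at y = +100) at its +y end. y runs along the bed from handwheel to stop; the code plate faces -x and up.
- carriage: Aluminium plate 90 mm (x) by 120 mm (y), axes as the slide's. Origin: centre of its underside, 30 mm over the bench; plate top 20 mm above it. Slides from y = -20 (handwheel at 0) to +40 mm in the slide's frame, where it touches the red stop. Carries a steel ball vise (66 mm wide, at y = -24, top 95 mm above the origin) and the code plate at y = +35. Not to be touched.
- handwheel (a joint): Angle of the handwheel in rad, growing clockwise seen from above; 12.5 mm of carriage travel per rad. 4.8 rad: the carriage is against the red stop. It stays where it is left; it starts between 0.2 and 1.6.
- wheel_axis (a point): Centre of the handwheel's upper face, on its upright axis, 66 mm over the bench. The wheel is a flat dark disc, 96 mm in diameter, upright axis.
- crank_knob (a point): Point on the handwheel's upright black crank knob, on the knob's axis, 36 mm from the wheel's axis, 89 mm over the bench. The knob is a freely spinning cylinder, 16 mm in diameter, from 67 to 103 mm over the bench. Winding it takes about 3 N.
- code_plate (a point): Centre of the face of the code plate on the carriage: white, 34 mm square with a black dot pattern. Its z axis is the outward normal, 35 degrees off vertical, leaning to the slide's -x; its y is the slide's y. 72 mm over the bench.
- reader: Hand code reader, 0.18 kg: a straight yellow handle 130 mm (x) by 26 mm (y) by 30 mm (z), with a black head at its +x end looking forwards and down. Origin: centre of the underside of the handle; z up. Head, 32 mm wide, reaches x = 101 mm and 17 mm below the underside. Centre of mass at about x = 17 mm.
- lens (a point): Centre of the reader's red window at the end of its black head, at x = 88.3, y = 0, z = -8.5 mm in the reader's frame. Its z axis is the line of sight, in the reader's frame (0.574, 0, -0.819), i.e. 35 degrees off straight down, towards +x. With the handle level and parallel to the slide's x axis it looks squarely at the code plate.
- rest: Grey fixed rest: base 150 x 75 x 8 mm, two upright forks 12 mm thick at x = -45 and +45 mm. Origin: underside centre, on the bench. The handle lies level along x in the forks, underside 50 mm over the bench, its origin over the rest's; between the forks its sides are free. Fork cheeks are 38 mm apart and rise 12 mm beside the handle.
- bur_block: White 50 mm square block, 22 mm high, with thin steel burs standing in it, to 50 mm high. Loose, leave alone.
- bit_holder: Yellow round holder, 64 mm in diameter, 26 mm high, with bits standing to 66 mm. Loose, leave alone.
- hex_driver: Black T-handle driver, bar 85 mm (y) by 22 mm by 16 mm high, thin shaft to x = 80 mm. Loose, leave alone.
- caliper: Digital caliper lying flat, 220 mm along x, 13 mm high, jaws at its -x end to y = -48 mm. Loose, leave alone.
Mind the look-alikes: they are no part of the job. There is more than one size of the reader; the one meant has the size given above.

How it is judged:
By the outcome, as a careful person would: the job done as asked, in the order asked, and still so for the second after the job is handed in, with the robot touching nothing.
It also fails if it takes over 67 s, if anything falls off the work surface, if the arm or the gripper's body presses on something with over 40 N, if the wrist force passes 120 N, or if a joint passes its speed limit or range.

## Working session

There is one attempt and no reset: what is moved stays moved. The work goes in short steps, Python scripts to look and compute and a tool call to move; the robot and the scene stay as the last step left them, time stands still between calls to the robot, and variables do not carry over. Pictures are saved under pics/ and viewed, at most 10 in all, crops included, and the job is handed in when it is done.

Besides the shell and the picture viewer there is one more tool, called after ">>>" in YAML: its name, and indented under it one key for each argument. move_arm: Moves the arm, as the interface text tells. Its arguments: {"type":"object","properties":{"series":{"type":"array"}},"required":["series"]}

```bash
mkdir -p pics; ls; cat > h.py <<'E'
import numpy as np, cv2
from station import r
def cap(n):
    s=r.sense(); c=r.capture(n)
    if 'rvec' in c:
        R=cv2.Rodrigues(np.array(c['rvec'],float))[0]; t=np.array(c['tvec'],float).ravel()
    else:
        T=np.eye(4);T[:3,:3]=np.array(s['ee_rot']);T[:3,3]=s['tcp_pos']
        W=np.linalg.inv(T@np.array(c['hand_eye'])); R,t=W[:3,:3],W[:3,3]
    return dict(img=np.array(c['img']),K=np.array(c['camera_matrix'],float),k=float(c['k1']),R=R,t=t)
def save(v,f): np.savez('v_'+f+'.npz',**v); cv2.imwrite('pics/'+f+'.png',v['img'][:,:,::-1])
def load(f): return dict(np.load('v_'+f+'.npz'))
def D(v): return np.array([float(v['k']),0,0,0,0])
def ray(v,uv):
    p=cv2.undistortPoints(np.array([[uv]],float),v['K'],D(v))[0,0]
    o=-v['R'].T@v['t']; d=v['R'].T@np.array([*p,1]); return o,d
def onz(v,uv,z):
    o,d=ray(v,uv); return o+d*(z-o[2])/d[2]
def proj(v,P):
    return cv2.projectPoints(np.atleast_2d(P).astype(float),cv2.Rodrigues(v['R'])[0],v['t'],v['K'],D(v))[0][:,0]
def tri(rs):
    A=0;b=0
    for o,d in rs:
        d=d/np.linalg.norm(d);M=np.eye(3)-np.outer(d,d);A=A+M;b=b+M@o
    return np.linalg.solve(A,b)
E
python3 - <<'E'
from h import *
for n in('scene','side','wrist'):
    v=cap(n);save(v,n+'0');print(n,-v['R'].T@v['t'],v['R'][2])
s=r.sense();print(s['ee_rot'],s['wrist_force'],s['time_s'])
E
```

```text
pics
scene [ 1.23897966 -0.84877689  1.32062037] [-0.46249455  0.46945048 -0.75214031]
side [0.20816756 0.56329538 0.95853683] [ 0.24608691 -0.56358946 -0.78854813]
wrist [ 0.0820025  -0.623473    0.38489438] [ 0.23545969  0.05761991 -0.97017456]
[[-9.72372222e-01 -2.33435311e-01 -4.66099049e-04]
 [-2.33435762e-01  9.72370916e-01  1.59586642e-03]
 [ 8.06895865e-05  1.66058036e-03 -9.99998618e-01]] [-0.71600398  0.19737294  0.39676653] 0.15
```

View pics/scene0.png

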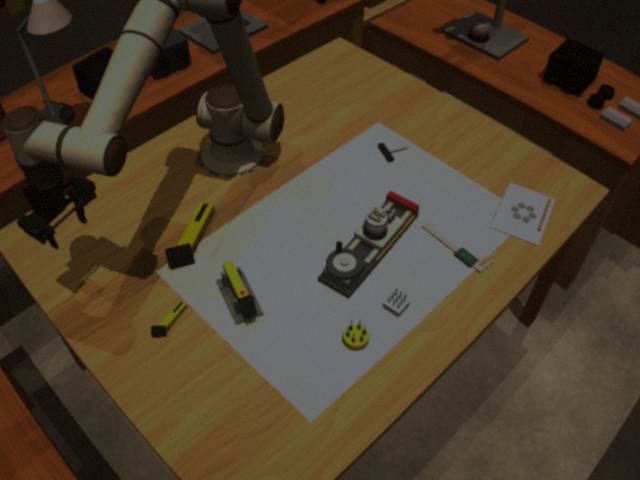

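View pics/side0.png

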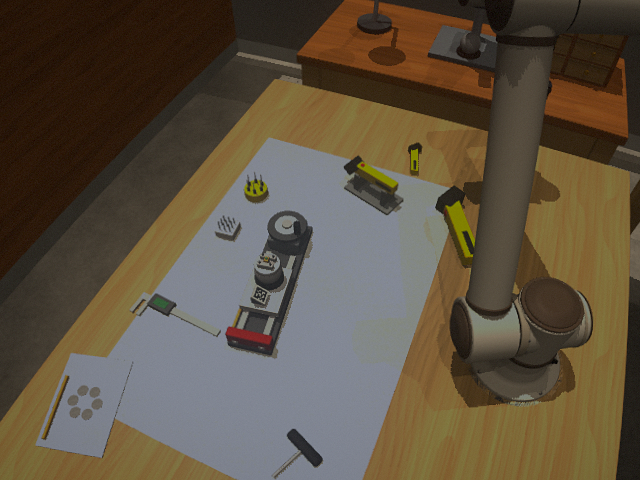

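The scene view shows three yellow readers: in the grey rest (238,288), a big one on the bench (190,235) and a small one (168,320). The side view shows them at (375,178), (457,225) and (415,158). The slide is at scene (370,240), with the wheel at (345,262), the knob near (338,246) and the red stop at (403,202). I expect the reader in the rest to be the right one. I'll check its size, using one enlarged composite crop.

```bash
python3 - <<'E'
from h import *
def crop(n,x0,y0,w,h,s):
    i=load(n)['img'][y0:y0+h,x0:x0+w,::-1]; i=cv2.convertScaleAbs(i,alpha=1.6,beta=10); return cv2.resize(i,None,fx=s,fy=s,interpolation=cv2.INTER_CUBIC)
a=crop('scene0',310,180,120,120,3.3333);b=crop('side0',220,200,100,160,2.5) ;c=crop('scene0',205,250,70,80,2.5);d=crop('side0',335,145,80,75,2.5)
o=np.zeros((600,800,3),np.uint8);o[:400,:400]=a;o[:400,400:650]=b;o[400:600,0:175]=c;o[400:587,200:400]=d
cv2.imwrite('pics/c1.png',o)
E
```

```text
Traceback (most recent call last):
ValueError: could not broadcast input array from shape (188,200,3) into shape (187,200,3)
```

View pics/wrist0.png

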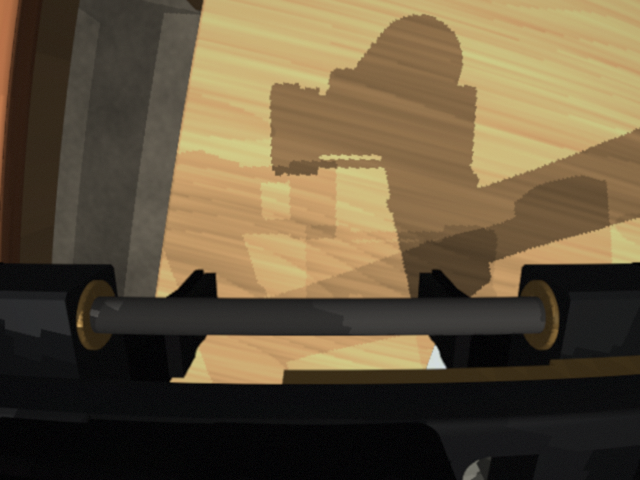

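The wrist view shows only bare bench with the arm's shadow; the open fingers are at about (200,300) and (435,300). Next I'll measure the stop and yellow handles by colour and make the composite.

```bash
python3 - <<'E'
from h import *
def crop(n,x0,y0,w,h,s):
    i=load(n)['img'][y0:y0+h,x0:x0+w,::-1]; i=cv2.convertScaleAbs(i,alpha=1.6,beta=10); return cv2.resize(i,None,fx=s,fy=s,interpolation=cv2.INTER_CUBIC)
a=crop('scene0',310,180,120,120,3.3333);b=crop('side0',220,200,100,160,2.5) ;c=crop('scene0',205,250,70,80,2.5);d=crop('side0',335,145,80,76,2.5)
o=np.zeros((600,800,3),np.uint8);o[:400,:400]=a[:400,:400];o[:400,400:650]=b;o[400:600,0:175]=c;o[400:590,200:400]=d
cv2.imwrite('pics/c1.png',o)
for n in('scene0','side0'):
    v=load(n);hsv=cv2.cvtColor(v['img'],cv2.COLOR_RGB2HSV)
    red=(((hsv[...,0]<6)|(hsv[...,0]>174))&(hsv[...,1]>150)&(hsv[...,2]>50)).astype(np.uint8)
    yel=((hsv[...,0]>25)&(hsv[...,0]<36)&(hsv[...,1]>190)&(hsv[...,2]>80)).astype(np.uint8)
    for nm,m,z in(('red',red,.05),('yel',yel,.08)):
        N,L,S,C=cv2.connectedComponentsWithStats(m)
        for i in range(1,N):
            if S[i,4]<60: continue
            q=cv2.boxPoints(cv2.minAreaRect(np.argwhere(L==i)[:,::-1].astype(np.float32)))
            print(n,nm,S[i,4],C[i].round(1),[ (p.round(0).tolist(),(1e3*onz(v,p,z)[:2]).round().tolist()) for p in q])
E
```

```text
scene0 red 171 [402.6 200.6] [([387.0, 196.0], [500.0, 167.0]), ([389.0, 191.0], [493.0, 185.0]), ([418.0, 206.0], [587.0, 201.0]), ([416.0, 210.0], [594.0, 183.0])]
scene0 yel 469 [194.3 225.9] [([178.0, 244.0], [249.0, -380.0]), ([202.0, 199.0], [165.0, -235.0]), ([213.0, 205.0], [206.0, -227.0]), ([189.0, 250.0], [287.0, -371.0])]
scene0 yel 318 [234.6 278.6] [([223.0, 264.0], [385.0, -337.0]), ([232.0, 260.0], [391.0, -312.0]), ([247.0, 294.0], [499.0, -352.0]), ([239.0, 298.0], [494.0, -375.0])]
scene0 yel 180 [171.  315.2] [([159.0, 324.0], [418.0, -562.0]), ([180.0, 299.0], [397.0, -482.0]), ([185.0, 304.0], [418.0, -481.0]), ([164.0, 329.0], [439.0, -560.0])]
scene0 yel 253 [355.6 336.7] [([344.0, 326.0], [728.0, -250.0]), ([367.0, 326.0], [766.0, -212.0]), ([367.0, 346.0], [802.0, -252.0]), ([344.0, 346.0], [765.0, -289.0])]
side0 red 381 [248.5 335.1] [([225.0, 335.0], [584.0, 208.0]), ([227.0, 326.0], [590.0, 189.0]), ([271.0, 336.0], [493.0, 173.0]), ([270.0, 344.0], [488.0, 192.0])]
side0 yel 126 [414.  158.9] [([411.0, 149.0], [384.0, -470.0]), ([417.0, 149.0], [369.0, -476.0]), ([417.0, 170.0], [346.0, -395.0]), ([411.0, 170.0], [361.0, -389.0])]
side0 yel 282 [377.7 174.8] [([356.0, 166.0], [499.0, -347.0]), ([360.0, 160.0], [498.0, -374.0]), ([397.0, 182.0], [380.0, -330.0]), ([394.0, 189.0], [382.0, -305.0])]
side0 yel 170 [255.2 188.9] [([245.0, 181.0], [745.0, -185.0]), ([266.0, 181.0], [694.0, -206.0]), ([266.0, 196.0], [670.0, -158.0]), ([245.0, 196.0], [719.0, -138.0])]
side0 yel 622 [460.4 225.3] [([445.0, 205.0], [246.0, -300.0]), ([459.0, 200.0], [219.0, -331.0]), ([480.0, 253.0], [137.0, -185.0]), ([466.0, 258.0], [163.0, -158.0])]
```

View pics/c1.png

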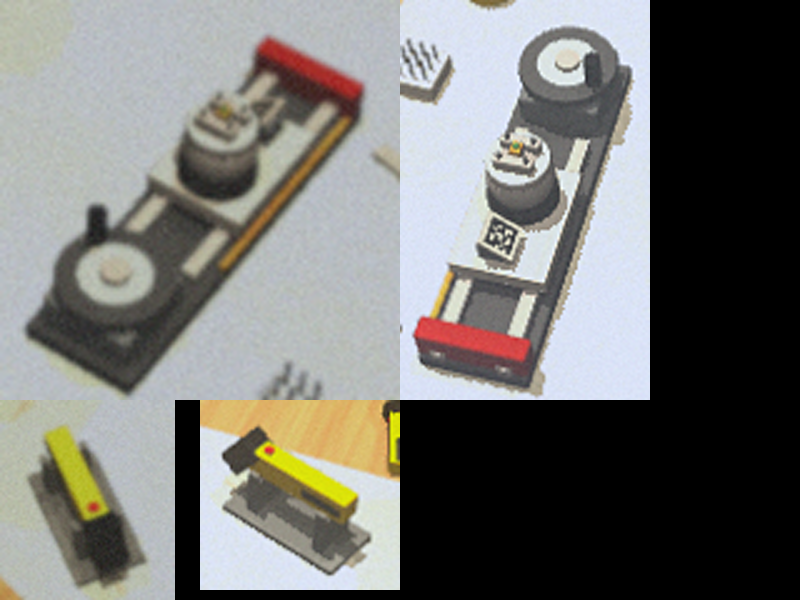

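In the crops, the reader in the rest has a yellow handle with a red button by the head at scene (242,292). It is about 125 mm long by mask, against about 165 mm for the big one and 80 mm for the small one, so the one in the rest is meant. The wheel hub is at scene (344.5,261) and side (287.2,224.8). The knob top is at scene (339,242) and side (296.8,222).

```bash
python3 - <<'E'
from h import *
a=load('scene0');b=load('side0')
S=lambda x,y:(310+x/3.3333,180+y/3.3333)
B=lambda x,y:(220+(x-400)/2.5,200+y/2.5)
for n,p,q,z in(('hub',S(115,270),B(568,60),.068),('knobtop',S(97,208),B(592,55),.103),('stopTopL',S(256,48),B(531,340),.05),('stopTopR',S(362,88),B(416,320),.05),('vise',S(224,110),B(516,147),.125)):
    print(n,1e3*onz(a,p,z),1e3*onz(b,q,z),1e3*tri([ray(a,p),ray(b,q)]))
print('plate',1e3*onz(b,B(499,236),.072))
print('wheel? bed corner', 1e3*onz(a,S(27,325),.0),1e3*onz(a,S(130,388),0))
E
```

```text
hub [ 587.81523129 -102.14556807   68.        ] [ 586.19139772 -103.67148778   68.        ] [ 586.96939005 -102.83303523   68.18825122]
knobtop [554.51978213 -89.19274268 103.        ] [553.26609174 -91.55192334 103.        ] [553.89023072 -90.23517078 103.7203068 ]
stopTopL [495.83205568 170.28044118  50.        ] [491.14107531 172.41380341  50.        ] [493.08360398 171.89508226  47.057326  ]
stopTopR [590.02122743 199.38992342  50.        ] [589.49789986 193.8595445   50.        ] [589.95615882 195.97551727  52.61233281]
vise [566.98791334  40.50646708 125.        ] [561.26830644  44.61822707 125.        ] [563.84245354  42.81886875 121.0362721 ]
plate [554.17928662 102.79843969  72.        ]
wheel? bed corner [ 541.9959044 -151.4953377    0.       ] [ 641.28873292 -137.42784335    0.        ]
```

```bash
cat > go.py <<'E'
import sys; from h import *
from scipy.spatial.transform import Rotation as Ro
def go(x,y,z,yy):  # target mm, yy = heading of tool y in deg, tool down
    s=r.sense();R=np.array(s['ee_rot']);a=np.radians(yy);Y=np.array([np.cos(a),np.sin(a),0]);Z=np.array([0,0,-1.])
    T=np.c_[np.cross(Y,Z),Y,Z]
    print('t',s['time_s'],'p',(1e3*np.array(s['tcp_pos'])).round(1),'F',np.round(s['wrist_force'],1),'w',s['gripper_width'])
    print('xyz',(R.T@(np.array([x,y,z])-1e3*np.array(s['tcp_pos']))).round(1),'ang',Ro.from_matrix(R.T@T).as_rotvec().round(4),'R',R.round(3).tolist())
if __name__=='__main__': go(*map(float,sys.argv[1:]))
E
python3 go.py 554 -90.5 200 69.5
```

```text
t 0.15 p [ 145.9 -607.3  246.7] F [-0.7  0.2  0.4] w 1.0001086013735383
xyz [-517.5  407.2   47.4] ang [ 0.0016 -0.0006  0.5934] R [[-0.972, -0.233, -0.0], [-0.233, 0.972, 0.002], [0.0, 0.002, -1.0]]
```

>>> move_arm:
  series:
    - {"grip": 0.5,"xyz": [-130,100,0],"angular": [0,0,0.15]}
    - {"grip": 0.5,"xyz": [-260,200,20],"angular": [0,0,0.3]}
    - {"grip": 0.5,"xyz": [-390,300,40],"angular": [0,0,0.45]}
    - {"grip": 0.5,"xyz": [-517.5,407,47],"angular": [0.0016,0,0.593]}
    - {"grip": 0.5,"xyz": [-517.5,407,47],"angular": [0.0016,0,0.593]}
    - {"grip": 0.5,"xyz": [-517.5,407,47],"angular": [0.0016,0,0.593]}
    - {"grip": 0.5,"xyz": [-517.5,407,47],"angular": [0.0016,0,0.593]}
    - {"grip": 0.5,"xyz": [-517.5,407,47],"angular": [0.0016,0,0.593]}
    - {"grip": 0.5,"xyz": [-517.5,407,47],"angular": [0.0016,0,0.593]}
    - {"grip": 0.5,"xyz": [-517.5,407,47],"angular": [0.0016,0,0.593]}

```text
time_s: 1.15
tcp_pos: [0.4473, -0.2266, 0.2138]
ee_rot: [[-0.937, 0.349, 0.0], [0.349, 0.937, -0.002], [-0.001, -0.001, -1.0]]
wrist_force: [0.6, -1.2, -0.3]
gripper_width: 0.498
gripper_force: 0.0
```

```bash
python3 go.py 554 -90.5 200 69.5
```

```text
t 1.15 p [ 447.3 -226.6  213.8] F [ 0.6 -1.2 -0.3] w 0.4975972740820833
xyz [-52.4 164.9  13.6] ang [-0.0015  0.0006  0.0008] R [[-0.937, 0.349, 0.0], [0.349, 0.937, -0.002], [-0.001, -0.001, -1.0]]
```

>>> move_arm:
  series:
    - {"grip": 0.5,"xyz": [-52,165,13],"angular": [0,0,0]}
    - {"grip": 0.5,"xyz": [-52,165,13],"angular": [0,0,0]}
    - {"grip": 0.5,"xyz": [-52,165,13],"angular": [0,0,0]}
    - {"grip": 0.5,"xyz": [-52,165,13],"angular": [0,0,0]}
    - {"grip": 0.5,"xyz": [-52,165,13],"angular": [0,0,0]}
    - {"grip": 0.5,"xyz": [-52,165,13],"angular": [0,0,0]}

```text
time_s: 1.75
tcp_pos: [0.5526, -0.0919, 0.2001]
ee_rot: [[-0.937, 0.349, -0.002], [0.349, 0.937, -0.002], [0.001, -0.002, -1.0]]
wrist_force: [-0.3, -0.6, 0.0]
gripper_width: 0.498
gripper_force: 0.0
```

```bash
python3 go.py 554 -90.5 97 69.5; python3 - <<'E'
from h import *
v=cap('wrist');save(v,'w1')
i=cv2.convertScaleAbs(v['img'],alpha=1.5,beta=10)[:,:,::-1].copy()
print(proj(v,np.array([[.554,-.0905,.103],[.587,-.103,.068]])))
cv2.imwrite('pics/w1.png',i)
E
```

```text
t 1.75 p [552.6 -91.9 200.1] F [-0.3 -0.6  0. ] w 0.4981159230097879
xyz [ -1.    2.  103.1] ang [-0.0021 -0.0009  0.0014] R [[-0.937, 0.349, -0.002], [0.349, 0.937, -0.002], [0.001, -0.002, -1.0]]
[[321.65674925 248.25556996]
 [320.90877388 282.53547905]]
```

View pics/w1.png

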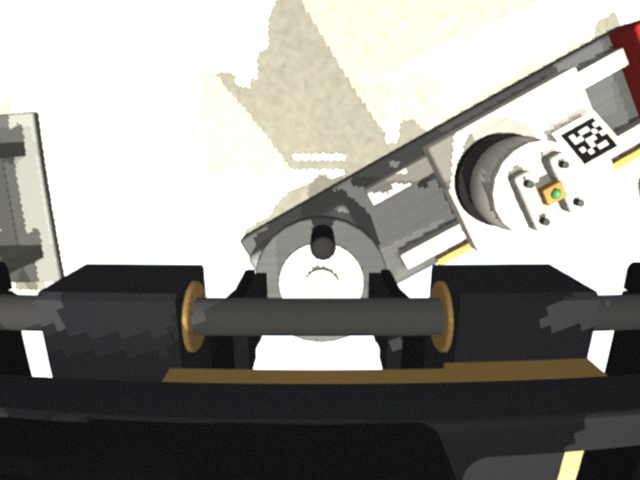

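The wrist view shows the knob top at (322,247), against a prediction of (321.7,248), so the measurement holds. The code plate is at (588,139). I'll descend and close.

>>> move_arm:
  series:
    - {"grip": 0.5,"xyz": [-1,2,40],"angular": [0,0,0]}
    - {"grip": 0.5,"xyz": [-1,2,75],"angular": [-0.002,-0.001,0]}
    - {"grip": 0.5,"xyz": [-1,2,102],"angular": [-0.002,-0.001,0]}
    - {"grip": 0.5,"xyz": [-1,2,102],"angular": [-0.002,-0.001,0]}
    - {"grip": 0.1,"xyz": [-1,2,102],"angular": [-0.002,-0.001,0]}
    - {"grip": 0.1,"xyz": [-1,2,102],"angular": [-0.002,-0.001,0]}
    - {"grip": 0.1,"xyz": [-1,2,102],"angular": [-0.002,-0.001,0]}
    - {"grip": 0.1,"xyz": [-1,2,102],"angular": [-0.002,-0.001,0]}
    - {"grip": 0.1,"xyz": [-1,2,102],"angular": [-0.002,-0.001,0]}

```text
time_s: 2.7
tcp_pos: [0.5553, -0.0906, 0.0999]
ee_rot: [[-0.937, 0.349, 0.004], [0.349, 0.937, 0.0], [-0.004, 0.002, -1.0]]
wrist_force: [-0.0, 1.4, 2.8]
gripper_width: 0.177
gripper_force: 30.0
```

```bash
cat > wind.py <<'E'
import sys; from h import *
# arc waypoints in tool axes, from the present tcp; args: total deg, n rows
s=r.sense();R=np.array(s['ee_rot']);p=1e3*np.array(s['tcp_pos'])
C=np.array([587,-103.]);d=p[:2]-C;a=np.degrees(np.arctan2(d[1],d[0]))
print('p',p.round(1),'rad',np.hypot(*d).round(1),'ang',a.round(1),'F',np.round(s['wrist_force'],1),'w',s['gripper_width'],s['gripper_force'])
for k in range(1,int(sys.argv[2])+1):
    b=np.radians(a-float(sys.argv[1])*k/int(sys.argv[2]))
    print((R.T@np.array([*(C+36*np.array([np.cos(b),np.sin(b)])-p[:2]),0])).round(1).tolist(),end=' ')
E
python3 wind.py 80 10
```

```text
p [555.3 -90.6  99.9] rad 34.1 ang 158.6 F [-0.   1.4  2.8] w 0.17672291998102943 29.997873050160706
[1.5, 5.0, 0.0] [0.4, 9.9, 0.0] [-1.4, 14.6, 0.0] [-3.8, 19.0, 0.0] [-6.9, 23.0, 0.1] [-10.4, 26.6, 0.1] [-14.4, 29.6, 0.1] [-18.8, 32.1, 0.1] [-23.5, 33.9, 0.1] [-28.4, 35.0, 0.2]
```

>>> move_arm:
  series:
    - {"grip": 0.1,"xyz": [-0.4,5.0,0],"angular": [0,0,0]}
    - {"grip": 0.1,"xyz": [-1.5,9.9,0],"angular": [0,0,0]}
    - {"grip": 0.1,"xyz": [-3.3,14.6,0],"angular": [0,0,0]}
    - {"grip": 0.1,"xyz": [-5.7,19,0],"angular": [0,0,0]}
    - {"grip": 0.1,"xyz": [-8.8,23,0],"angular": [0,0,0]}
    - {"grip": 0.1,"xyz": [-12.3,26.6,0],"angular": [0,0,0]}
    - {"grip": 0.1,"xyz": [-16.3,29.6,0],"angular": [0,0,0]}
    - {"grip": 0.1,"xyz": [-16.3,29.6,0],"angular": [0,0,0]}

```text
time_s: 3.5
tcp_pos: [0.5811, -0.068, 0.0998]
ee_rot: [[-0.937, 0.349, 0.003], [0.349, 0.937, 0.0], [-0.003, 0.001, -1.0]]
wrist_force: [-0.7, 1.1, 5.9]
gripper_width: 0.172
gripper_force: 30.0
```

```bash
python3 - <<'E'
from h import *
v=cap('scene');save(v,'s1')
s=r.sense();print(s['tcp_pos'],s['wrist_force'])
# candidate stop / carriage: plate angle estimate from w1
w=load('w1');print(1e3*onz(w,(588,139),.072))
# slide yaw/pos from known hub and stop: red mask mean dir
E
sed -i 's/-p\[:2\]),0\])/-C-36*np.array([np.cos(np.radians(a)),np.sin(np.radians(a))])),0])/' wind.py
python3 wind.py 80 10
```

```text
[ 0.58114479 -0.06795408  0.09981372] [-0.2897658   1.96355607  5.71045125]
[553.44888609 101.29503962  72.        ]
p [581.1 -68.   99.8] rad 35.5 ang 99.5 F [-0.3  2.   5.7] w 0.17171805744499627 29.998087445273995
[-4.5, 2.2, 0.0] [-9.3, 3.7, 0.0] [-14.2, 4.6, 0.1] [-19.3, 4.8, 0.1] [-24.3, 4.2, 0.1] [-29.1, 3.0, 0.1] [-33.8, 1.1, 0.1] [-38.1, -1.4, 0.1] [-42.1, -4.5, 0.1] [-45.6, -8.1, 0.1]
```

>>> move_arm:
  series:
    - {"grip": 0.1,"xyz": [-4.5,2.2,0],"angular": [0,0,0]}
    - {"grip": 0.1,"xyz": [-9.3,3.7,0],"angular": [0,0,0]}
    - {"grip": 0.1,"xyz": [-14.2,4.6,0],"angular": [0,0,0]}
    - {"grip": 0.1,"xyz": [-19.3,4.8,0],"angular": [0,0,0]}
    - {"grip": 0.1,"xyz": [-24.3,4.2,0],"angular": [0,0,0]}
    - {"grip": 0.1,"xyz": [-29.1,3.0,0],"angular": [0,0,0]}
    - {"grip": 0.1,"xyz": [-33.8,1.1,0],"angular": [0,0,0]}
    - {"grip": 0.1,"xyz": [-38.1,-1.4,0],"angular": [0,0,0]}
    - {"grip": 0.1,"xyz": [-42.1,-4.5,0],"angular": [0,0,0]}
    - {"grip": 0.1,"xyz": [-45.6,-8.1,0],"angular": [0,0,0]}

```text
time_s: 4.55
tcp_pos: [0.6227, -0.0907, 0.0999]
ee_rot: [[-0.937, 0.348, 0.008], [0.348, 0.937, 0.001], [-0.007, 0.004, -1.0]]
wrist_force: [3.0, 3.9, 3.1]
gripper_width: 0.175
gripper_force: 30.0
```

```bash
python3 wind.py 60 8;
```

```text
p [622.7 -90.7  99.9] rad 37.8 ang 19.0 F [3.  3.9 3.1] w 0.17453112285567757 29.99789151828736
[-2.7, -3.8, 0.0] [-5.0, -8.0, 0.0] [-6.6, -12.4, -0.0] [-7.7, -17.0, -0.0] [-8.1, -21.7, -0.0] [-8.0, -26.4, -0.0] [-7.2, -31.0, -0.1] [-5.8, -35.5, -0.1]
```

>>> move_arm:
  series:
    - {"grip": 0.1,"xyz": [-2.7,-3.8,0],"angular": [0,0,0]}
    - {"grip": 0.1,"xyz": [-5,-8,0],"angular": [0,0,0]}
    - {"grip": 0.1,"xyz": [-6.6,-12.4,0],"angular": [0,0,0]}
    - {"grip": 0.1,"xyz": [-7.7,-17,0],"angular": [0,0,0]}
    - {"grip": 0.1,"xyz": [-8.1,-21.7,0],"angular": [0,0,0]}
    - {"grip": 0.1,"xyz": [-8,-26.4,0],"angular": [0,0,0]}
    - {"grip": 0.1,"xyz": [-7.2,-31,0],"angular": [0,0,0]}
    - {"grip": 0.1,"xyz": [-5.8,-35.5,0],"angular": [0,0,0]}

```text
time_s: 5.35
tcp_pos: [0.6147, -0.1282, 0.0998]
ee_rot: [[-0.937, 0.349, 0.006], [0.349, 0.937, -0.001], [-0.006, 0.001, -1.0]]
wrist_force: [3.7, -0.6, 4.8]
gripper_width: 0.174
gripper_force: 30.0
```

```bash
python3 wind.py 20 4;
```

```text
p [ 614.7 -128.2   99.8] rad 37.4 ang -42.3 F [ 3.7 -0.6  4.8] w 0.1743850839575326 29.99811743851751
[1.3, -2.9, -0.0] [2.8, -5.6, -0.0] [4.6, -8.2, -0.0] [6.6, -10.6, -0.0]
```

>>> move_arm:
  series:
    - {"grip": 0.1,"xyz": [1.3,-2.9,0],"angular": [0,0,0]}
    - {"grip": 0.1,"xyz": [2.8,-5.6,0],"angular": [0,0,0]}
    - {"grip": 0.1,"xyz": [3.7,-6.9,0],"angular": [0,0,0]}
    - {"grip": 0.1,"xyz": [3.7,-6.9,0],"angular": [0,0,0]}

```text
time_s: 5.75
tcp_pos: [0.6073, -0.1339, 0.0998]
ee_rot: [[-0.937, 0.35, 0.003], [0.35, 0.937, -0.001], [-0.003, -0.0, -1.0]]
wrist_force: [2.6, -2.2, 5.9]
gripper_width: 0.172
gripper_force: 30.0
```

```bash
python3 wind.py 20 5;
```

```text
p [ 607.3 -133.9   99.8] rad 37.0 ang -56.7 F [ 2.6 -2.2  5.9] w 0.17202182716407596 29.998321998864412
[1.6, -2.0, -0.0] [3.2, -3.8, -0.0] [5.1, -5.6, -0.0] [7.0, -7.2, -0.0] [9.0, -8.7, -0.0]
```

>>> move_arm:
  series:
    - {"grip": 0.1,"xyz": [1.6,-2.0,0],"angular": [0,0,0]}
    - {"grip": 0.1,"xyz": [3.2,-3.8,0],"angular": [0,0,0]}
    - {"grip": 0.1,"xyz": [3.2,-3.8,0],"angular": [0,0,0]}

```text
time_s: 6.05
tcp_pos: [0.6027, -0.1362, 0.0998]
ee_rot: [[-0.937, 0.349, 0.002], [0.349, 0.937, -0.001], [-0.002, -0.001, -1.0]]
wrist_force: [2.5, -2.1, 6.6]
gripper_width: 0.177
gripper_force: 30.0
```

```bash
python3 wind.py 20 5;
```

```text
p [ 602.7 -136.2   99.8] rad 36.8 ang -64.7 F [ 2.5 -2.1  6.6] w 0.17718686515957527 29.998948853462934
[1.8, -1.7, -0.0] [3.7, -3.3, -0.0] [5.8, -4.8, -0.0] [7.9, -6.1, -0.0] [10.2, -7.3, -0.0]
```

>>> move_arm:
  series:
    - {"grip": 0.1,"xyz": [1.8,-1.7,0],"angular": [0,0,0]}
    - {"grip": 0.1,"xyz": [3.7,-3.3,0],"angular": [0,0,0]}
    - {"grip": 0.1,"xyz": [3.7,-3.3,0],"angular": [0,0,0]}

```text
time_s: 6.35
tcp_pos: [0.5978, -0.1379, 0.0998]
ee_rot: [[-0.937, 0.35, 0.001], [0.35, 0.937, -0.001], [-0.002, -0.001, -1.0]]
wrist_force: [1.1, -1.4, 6.7]
gripper_width: 0.173
gripper_force: 30.0
```

```bash
python3 wind.py 20 5; python3 - <<'E'
from h import *
o=[]
for n,b,s in(('scene',(350,185,75,75),5.3),('side',(215,255,80,90),4.4)):
    v=cap(n);save(v,n+'2');x,y,w,h=b
    o.append(cv2.resize(cv2.convertScaleAbs(v['img'][y:y+h,x:x+w,::-1],alpha=1.6),(400,400*h//w),interpolation=cv2.INTER_CUBIC)[:400])
cv2.imwrite('pics/c2.png',np.hstack(o))
E
```

```text
p [ 597.8 -137.9   99.8] rad 36.5 ang -72.8 F [ 1.1 -1.4  6.7] w 0.17289346840610237 29.99926616437733
[2.0, -1.5, -0.0] [4.2, -2.8, -0.0] [6.4, -3.9, -0.0] [8.7, -5.0, -0.0] [11.1, -5.8, -0.0]
```

View pics/c2.png

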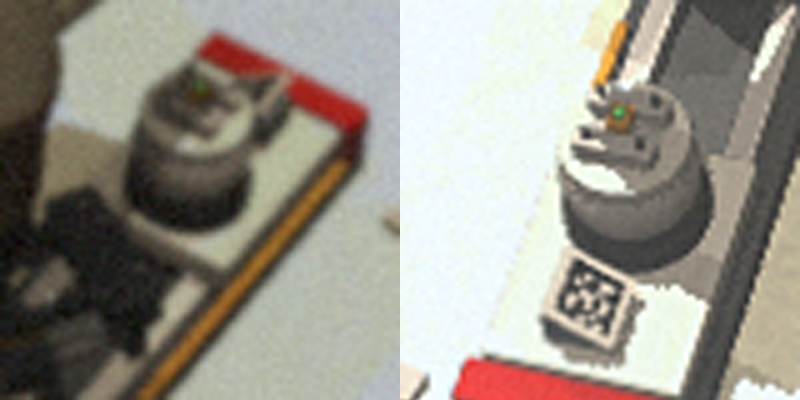

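The carriage edge is now right at the red stop in both views, with the plate at about (595,300) in the crop. No force rise yet, so I'll press on gently until there is one.

>>> move_arm:
  series:
    - {"grip": 0.1,"xyz": [1.0,-0.8,0],"angular": [0,0,0]}
    - {"grip": 0.1,"xyz": [2.0,-1.5,0],"angular": [0,0,0]}
    - {"grip": 0.1,"xyz": [2.0,-1.5,0],"angular": [0,0,0]}

```text
time_s: 6.75
tcp_pos: [0.5954, -0.1384, 0.0998]
ee_rot: [[-0.937, 0.35, 0.001], [0.35, 0.937, -0.001], [-0.002, -0.001, -1.0]]
wrist_force: [1.8, -0.6, 7.4]
gripper_width: 0.169
gripper_force: 30.0
```

>>> move_arm:
  series:
    - {"grip": 0.1,"xyz": [1.0,-0.7,0],"angular": [0,0,0]}
    - {"grip": 0.1,"xyz": [2.1,-1.3,0],"angular": [0,0,0]}
    - {"grip": 0.1,"xyz": [2.1,-1.3,0],"angular": [0,0,0]}

```text
time_s: 7.05
tcp_pos: [0.593, -0.1388, 0.0998]
ee_rot: [[-0.937, 0.349, 0.001], [0.349, 0.937, -0.001], [-0.001, -0.0, -1.0]]
wrist_force: [1.7, -0.8, 8.4]
gripper_width: 0.171
gripper_force: 30.0
```

```bash
python3 wind.py 20 5
```

```text
p [ 593.  -138.8   99.8] rad 36.3 ang -80.6 F [ 1.7 -0.8  8.4] w 0.17124523913310627 29.99963548500091
[2.2, -1.2, -0.0] [4.5, -2.2, -0.0] [6.9, -3.0, -0.0] [9.3, -3.7, -0.0] [11.8, -4.3, -0.0]
```

>>> move_arm:
  series:
    - {"grip": 0.1,"xyz": [1.1,-0.6,0],"angular": [0,0,0]}
    - {"grip": 0.1,"xyz": [2.2,-1.2,0],"angular": [0,0,0]}
    - {"grip": 0.1,"xyz": [2.2,-1.2,0],"angular": [0,0,0]}

```text
time_s: 7.35
tcp_pos: [0.5916, -0.1389, 0.0998]
ee_rot: [[-0.937, 0.349, 0.004], [0.349, 0.937, -0.001], [-0.004, 0.001, -1.0]]
wrist_force: [3.9, 0.2, 5.1]
gripper_width: 0.17
gripper_force: 30.0
```

>>> move_arm:
  series:
    - {"grip": 0.1,"xyz": [1.2,-0.5,0],"angular": [0,0,0]}
    - {"grip": 0.1,"xyz": [2.3,-1.0,0],"angular": [0,0,0]}
    - {"grip": 0.1,"xyz": [2.3,-1.0,0],"angular": [0,0,0]}

```text
time_s: 7.65
tcp_pos: [0.5914, -0.1389, 0.0999]
ee_rot: [[-0.937, 0.349, 0.009], [0.349, 0.937, -0.001], [-0.009, 0.003, -1.0]]
wrist_force: [9.1, -0.9, 1.7]
gripper_width: 0.173
gripper_force: 30.0
```

```bash
python3 wind.py 20 5; python3 - <<'E'
from h import *
P=load('side2');x0,y0=215,255
v=cap('side');save(v,'side3')
# plate position: centroid shift by template of plate patch, side0->2->3
for n in('side0','side2','side3'):
    g=cv2.cvtColor(load(n)['img'],cv2.COLOR_RGB2GRAY)
    t=cv2.cvtColor(P['img'],cv2.COLOR_RGB2GRAY)[303:327,243:266]
    m=cv2.matchTemplate(g[250:350,220:320],t,cv2.TM_CCOEFF_NORMED);_,mx,_,l=cv2.minMaxLoc(m)
    c=np.array(l)+[220+11.5,250+12];print(n,mx,c,1e3*onz(load(n),c,.072))
E
```

```text
p [ 591.4 -138.9   99.9] rad 36.2 ang -83.0 F [ 9.1 -0.9  1.7] w 0.1725716339467862 29.99784456565976
[2.3, -1.1, -0.0] [4.6, -2.0, -0.0] [7.0, -2.7, -0.1] [9.4, -3.3, -0.1] [11.9, -3.7, -0.1] side0 0.898223876953125 [261.5 295. ] [549.68343836 102.5608173   72.        ]
side2 0.999999463558197 [254.5 315. ] [540.73430685 152.46555834  72.        ]
side3 0.9584697484970093 [254.5 316. ] [539.62140543 154.60394239  72.        ]
```

The force rose to 9 N and motion stopped at -83°, so the carriage is against the stop. The plate moved 52 mm in the side view. I'll release, rise, and go to look at the reader.

>>> move_arm:
  series:
    - {"grip": 0.5,"xyz": [0,0,0],"angular": [0,0,0]}
    - {"grip": 0.5,"xyz": [0,0,0],"angular": [0,0,0]}
    - {"grip": 0.5,"xyz": [0,0,0],"angular": [0,0,0]}
    - {"grip": 0.5,"xyz": [0,0,-40],"angular": [0,0,0]}
    - {"grip": 0.5,"xyz": [0,0,-90],"angular": [0,0,0]}
    - {"grip": 0.5,"xyz": [0,0,-140],"angular": [0,0,0]}
    - {"grip": 0.5,"xyz": [0,0,-140],"angular": [0,0,0]}

```text
time_s: 8.4
tcp_pos: [0.5907, -0.1394, 0.2464]
ee_rot: [[-0.937, 0.349, 0.014], [0.349, 0.937, -0.002], [-0.014, 0.003, -1.0]]
wrist_force: [0.7, 0.7, 0.4]
gripper_width: 0.497
gripper_force: 0.0
```

```bash
python3 go.py 497 -363 250 69.5
```

```text
t 8.4 p [ 590.7 -139.4  246.4] F [0.7 0.7 0.4] w 0.4966038712266751
xyz [   9.7 -242.2   -4.5] ang [0.0029 0.0138 0.0014] R [[-0.937, 0.349, 0.014], [0.349, 0.937, -0.002], [-0.014, 0.003, -1.0]]
```

>>> move_arm:
  series:
    - {"grip": 0.7,"xyz": [9.7,-242,-4.5],"angular": [0,0.01,0]}
    - {"grip": 0.7,"xyz": [9.7,-242,-4.5],"angular": [0,0.01,0]}
    - {"grip": 0.7,"xyz": [9.7,-242,-4.5],"angular": [0,0.01,0]}
    - {"grip": 0.7,"xyz": [9.7,-242,-4.5],"angular": [0,0.01,0]}
    - {"grip": 0.7,"xyz": [9.7,-242,-4.5],"angular": [0,0.01,0]}
    - {"grip": 0.7,"xyz": [9.7,-242,-4.5],"angular": [0,0.01,0]}
    - {"grip": 0.7,"xyz": [9.7,-242,-4.5],"angular": [0,0.01,0]}
    - {"grip": 0.7,"xyz": [9.7,-242,-4.5],"angular": [0,0.01,0]}
    - {"grip": 0.7,"xyz": [9.7,-242,-4.5],"angular": [0,0.01,0]}

```text
time_s: 9.3
tcp_pos: [0.4948, -0.3608, 0.2427]
ee_rot: [[-0.937, 0.348, -0.009], [0.348, 0.937, 0.004], [0.01, 0.001, -1.0]]
wrist_force: [0.4, 0.7, -0.6]
gripper_width: 0.704
gripper_force: 0.0
```

```bash
python3 - <<'E'
from h import *
v=cap('wrist');save(v,'w2');print(r.sense()['tcp_pos'])
hsv=cv2.cvtColor(v['img'],cv2.COLOR_RGB2HSV)
yel=((hsv[...,0]>24)&(hsv[...,0]<36)&(hsv[...,1]>170)&(hsv[...,2]>80)).astype(np.uint8)
N,L,S,C=cv2.connectedComponentsWithStats(yel)
for i in range(1,N):
    if S[i,4]<300: continue
    q=cv2.boxPoints(cv2.minAreaRect(np.argwhere(L==i)[:,::-1].astype(np.float32)))
    print(S[i],[(p.round(0).tolist(),(1e3*onz(v,p,.08)[:2]).round(1).tolist()) for p in q])
E
```

```text
[ 0.49490082 -0.36079987  0.24288809]
```

View pics/w2.png

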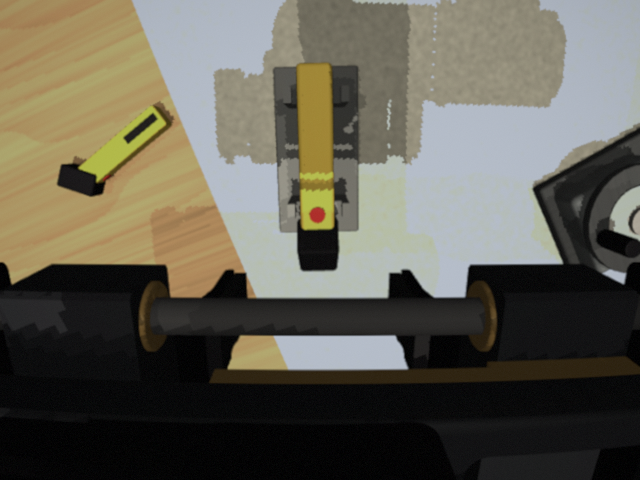

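The wrist view shows the reader lying in its rest: back end of the handle at (314,65), front end at (318,230), button (317,215), head tip at (318,268). The small decoy is at (130,145) off the mat.

```bash
python3 - <<'E'
from h import *
v=load('w2');hsv=cv2.cvtColor(v['img'],cv2.COLOR_RGB2HSV)
m=((hsv[...,0]>14)&(hsv[...,0]<38)&(hsv[...,1]>110)&(hsv[...,2]>70)).astype(np.uint8);m[:,:285]=0;m[:,350:]=0;m[240:]=0
N,L,S,C=cv2.connectedComponentsWithStats(m);i=1+np.argmax(S[1:,4]);print(S[i])
ys=[];
for y in range(75,226,10):
    x=np.where(L[y]==i)[0]
    l,rr=onz(v,(x.min()-.5,y),.08),onz(v,(x.max()+.5,y),.08);c=(l+rr)/2;ys.append(c[:2])
    print(y,x.min(),x.max(),(1e3*c[:2]).round(1),(1e3*np.linalg.norm(l-rr)).round(1))
vx,vy,x0,y0=cv2.fitLine(np.array(ys,np.float32),cv2.DIST_HUBER,0,.001,.001).ravel();print('heading',np.degrees(np.arctan2(vy,vx)))
t=S[i,1]-.5;b=S[i,1]+S[i,3]-.5
A,B=onz(v,(314,t),.08),onz(v,(318,b),.08);print(A*1e3,B*1e3,np.linalg.norm(A-B)*1e3,(A+B)*500)
E
```

```text
[ 296   63   39  167 5672]
75 296 331 [ 390.6 -325.7] 25.6
85 296 331 [ 397.1 -328.1] 25.7
95 297 332 [ 403.9 -329.9] 25.9
105 297 332 [ 410.4 -332.3] 26.0
115 297 332 [ 417.  -334.8] 26.1
125 298 332 [ 423.8 -336.9] 25.5
135 298 333 [ 430.6 -339. ] 26.3
145 299 332 [ 437.3 -341.6] 25.0
155 298 333 [ 444.1 -344.1] 26.6
165 299 332 [ 451.  -346.6] 25.2
175 299 333 [ 458.  -348.9] 26.1
185 300 333 [ 465.2 -351.1] 25.5
195 299 334 [ 472.2 -353.8] 27.1
205 300 333 [ 479.3 -356.4] 25.7
215 300 334 [ 486.7 -358.7] 26.6
225 301 334 [ 494.1 -361.1] 26.0
heading -18.995882
[ 382.75979759 -322.37958761   80.        ] [ 497.5597774  -361.94779253   80.        ] 121.42766655517276 [ 440.1597875  -342.16369007   80.        ]
```

```bash
python3 - <<'E'
from h import *
v=load('w2')
c=[1e3*onz(v,p,.008) for p in((275,66.5),(358,66.5),(279,231),(358,231))]
print(np.round(c,1),np.mean(c,0),np.linalg.norm(c[0]-c[2]),np.linalg.norm(c[1]-c[3]),np.linalg.norm(c[0]-c[1]))
for z in(.05,.06,.08): print(1e3*onz(v,(318,269),z))
print(1e3*onz(v,(317,215),.082))
E
python3 go.py 456 -347.5 160 71
```

```text
[[ 361.5 -351.8    8. ]
 [ 387.  -283.3    8. ]
 [ 501.1 -402.8    8. ]
 [ 527.3 -332.3    8. ]] [ 444.22371899 -342.54938748    8.        ] 148.5958658277783 148.5832018371104 73.07057488114289
[ 536.6510396  -376.42231872   50.        ]
[ 533.5658915  -375.28645663   60.        ]
[ 527.39559531 -373.01473246   80.        ]
[ 486.34617286 -358.59620246   82.        ]
t 9.35 p [ 494.9 -360.8  242.9] F [ 0.3  0.6 -0.1] w 0.7002225660884086
xyz [40.3 -1.1 83.3] ang [ 0.0008 -0.0092 -0.0237] R [[-0.937, 0.348, -0.008], [0.348, 0.938, 0.004], [0.009, 0.001, -1.0]]
```

```bash
python3 go.py 457.5 -348.6 150 70.7
```

```text
t 9.35 p [ 494.9 -360.8  242.9] F [ 0.3  0.6 -0.1] w 0.7002225660884086
xyz [38.5 -1.6 93.2] ang [ 0.0007 -0.0092 -0.0185] R [[-0.937, 0.348, -0.008], [0.348, 0.938, 0.004], [0.009, 0.001, -1.0]]
```

>>> move_arm:
  series:
    - {"grip": 0.7,"xyz": [20,-1,45],"angular": [0,-0.009,-0.0185]}
    - {"grip": 0.7,"xyz": [38.5,-1.6,92],"angular": [0,-0.009,-0.0185]}
    - {"grip": 0.7,"xyz": [38.5,-1.6,92],"angular": [0,-0.009,-0.0185]}
    - {"grip": 0.7,"xyz": [38.5,-1.6,92],"angular": [0,-0.009,-0.0185]}

```text
time_s: 9.75
tcp_pos: [0.4573, -0.3492, 0.1512]
ee_rot: [[-0.944, 0.331, -0.001], [0.331, 0.944, 0.0], [0.001, -0.0, -1.0]]
wrist_force: [0.5, -1.3, 1.8]
gripper_width: 0.701
gripper_force: 0.0
```

```bash
python3 go.py 457.5 -348.6 72 70.7
```

```text
t 9.75 p [ 457.3 -349.2  151.2] F [ 0.5 -1.3  1.8] w 0.7010329677118241
xyz [-0.1  0.6 79.2] ang [-0.0001 -0.0013  0.    ] R [[-0.944, 0.331, -0.001], [0.331, 0.944, 0.0], [0.001, -0.0, -1.0]]
```

>>> move_arm:
  series:
    - {"grip": 0.7,"xyz": [0,0.6,35],"angular": [0,-0.001,0]}
    - {"grip": 0.7,"xyz": [0,0.6,65],"angular": [0,-0.001,0]}
    - {"grip": 0.7,"xyz": [0,0.6,79],"angular": [0,-0.001,0]}
    - {"grip": 0.7,"xyz": [0,0.6,79],"angular": [0,-0.001,0]}
    - {"grip": 0.2,"xyz": [0,0.6,79],"angular": [0,-0.001,0]}
    - {"grip": 0.2,"xyz": [0,0.6,79],"angular": [0,-0.001,0]}
    - {"grip": 0.2,"xyz": [0,0.6,79],"angular": [0,-0.001,0]}
    - {"grip": 0.2,"xyz": [0,0.6,79],"angular": [0,-0.001,0]}
    - {"grip": 0.2,"xyz": [0,0.6,79],"angular": [0,-0.001,0]}

```text
time_s: 10.65
tcp_pos: [0.4576, -0.3492, 0.073]
ee_rot: [[-0.943, 0.332, 0.003], [0.332, 0.943, -0.0], [-0.003, 0.0, -1.0]]
wrist_force: [0.2, 0.2, 0.2]
gripper_width: 0.331
gripper_force: 0.0
```

```bash
python3 go.py 457.5 -348.6 200 70.7
```

```text
t 10.65 p [ 457.6 -349.2   73. ] F [0.2 0.2 0.2] w 0.3312428348661058
xyz [   0.     0.6 -127. ] ang [ 0.0005  0.0026 -0.0018] R [[-0.943, 0.332, 0.003], [0.332, 0.943, -0.0], [-0.003, 0.0, -1.0]]
```

>>> move_arm:
  series:
    - {"grip": 0.1,"xyz": [0,0,0],"angular": [0,0,0]}
    - {"grip": 0.1,"xyz": [0,0,0],"angular": [0,0,0]}
    - {"grip": 0.1,"xyz": [0,0,0],"angular": [0,0,0]}

```text
time_s: 10.95
tcp_pos: [0.4576, -0.3491, 0.0729]
ee_rot: [[-0.943, 0.332, 0.002], [0.332, 0.943, -0.0], [-0.002, 0.0, -1.0]]
wrist_force: [0.2, 1.9, 4.3]
gripper_width: 0.298
gripper_force: 30.0
```

```bash
python3 go.py 457.5 -348.6 200 70.7
```

```text
t 10.95 p [ 457.6 -349.1   72.9] F [0.2 1.9 4.3] w 0.2975057819251077
xyz [   0.     0.5 -127.1] ang [ 0.0005  0.002  -0.0018] R [[-0.943, 0.332, 0.002], [0.332, 0.943, -0.0], [-0.002, 0.0, -1.0]]
```

>>> move_arm:
  series:
    - {"grip": 0.1,"xyz": [0,0,-15],"angular": [0,0,0]}
    - {"grip": 0.1,"xyz": [0,0,-45],"angular": [0,0,0]}
    - {"grip": 0.1,"xyz": [0,0,-90],"angular": [0,0,0]}
    - {"grip": 0.1,"xyz": [0,0,-135],"angular": [0,0,0]}
    - {"grip": 0.1,"xyz": [0,0,-180],"angular": [0,0,0]}
    - {"grip": 0.1,"xyz": [0,0,-220],"angular": [0,0,0]}
    - {"grip": 0.1,"xyz": [0,0,-220],"angular": [0,0,0]}

```text
time_s: 11.65
tcp_pos: [0.459, -0.3507, 0.2987]
ee_rot: [[-0.943, 0.332, 0.012], [0.332, 0.943, -0.006], [-0.014, -0.002, -1.0]]
wrist_force: [-0.1, -0.6, -1.5]
gripper_width: 0.298
gripper_force: 30.0
```

```bash
python3 go.py 543 28 295 70.7
```

```text
t 11.65 p [ 459.  -350.7  298.7] F [-0.1 -0.6 -1.5] w 0.2980607969159927
xyz [ 46.4 385.1   2.3] ang [-0.002   0.0136 -0.0013] R [[-0.943, 0.332, 0.012], [0.332, 0.943, -0.006], [-0.014, -0.002, -1.0]]
```

>>> move_arm:
  series:
    - {"grip": 0.1,"xyz": [3,25,0],"angular": [0,0.005,0]}
    - {"grip": 0.1,"xyz": [8,65,0],"angular": [0,0.013,0]}
    - {"grip": 0.1,"xyz": [13,110,0],"angular": [0,0.013,0]}
    - {"grip": 0.1,"xyz": [18,155,0],"angular": [0,0.013,0]}
    - {"grip": 0.1,"xyz": [24,200,0],"angular": [0,0.013,0]}
    - {"grip": 0.1,"xyz": [30,245,1],"angular": [0,0.013,0]}
    - {"grip": 0.1,"xyz": [35,290,1],"angular": [0,0.013,0]}
    - {"grip": 0.1,"xyz": [40,335,2],"angular": [0,0.013,0]}
    - {"grip": 0.1,"xyz": [46,370,2],"angular": [0,0.013,0]}
    - {"grip": 0.1,"xyz": [46,385,2],"angular": [0,0.013,0]}

```text
time_s: 12.65
tcp_pos: [0.5411, 0.032, 0.2886]
ee_rot: [[-0.944, 0.33, -0.014], [0.33, 0.944, 0.004], [0.015, -0.0, -1.0]]
wrist_force: [0.2, -0.5, -1.9]
gripper_width: 0.295
gripper_force: 30.0
```

>>> move_arm:
  series:
    - {"grip": 0.1,"xyz": [0,0,0],"angular": [0,0,0]}
    - {"grip": 0.1,"xyz": [0,0,0],"angular": [0,0,0]}
    - {"grip": 0.1,"xyz": [0,0,0],"angular": [0,0,0]}

```text
time_s: 12.95
tcp_pos: [0.5411, 0.0282, 0.29]
ee_rot: [[-0.943, 0.334, -0.012], [0.334, 0.943, 0.004], [0.013, -0.0, -1.0]]
wrist_force: [-0.7, 0.1, -2.5]
gripper_width: 0.3
gripper_force: 30.0
```

```bash
python3 - <<'E'
from h import *
v=cap('wrist');save(v,'w3');s=r.sense();print(s['tcp_pos'],s['ee_rot'])
v=cap('scene');save(v,'scene3')
E
```

```text
[0.54122316 0.02809502 0.29028021] [[-9.42551859e-01  3.33863489e-01 -1.14526712e-02]
 [ 3.33837938e-01  9.42621433e-01  4.13107499e-03]
 [ 1.21747485e-02  7.04162681e-05 -9.99925883e-01]]
```

View pics/w3.png

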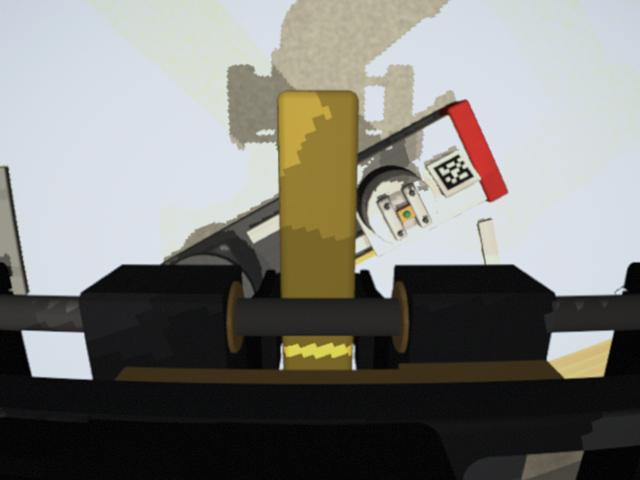

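The wrist view shows the held handle (back end at (318,92)), the carriage against the red stop, and the code plate centre near (454,172). Next I'll measure the plate and slide heading, and check the grasp.

```bash
python3 - <<'E'
from h import *
v=load('w3');hsv=cv2.cvtColor(v['img'],cv2.COLOR_RGB2HSV)
g=cv2.cvtColor(v['img'],cv2.COLOR_RGB2GRAY)
blk=(g<90).astype(np.uint8);sub=np.zeros_like(blk);sub[145:196,430:478]=blk[145:196,430:478]
n,L,S,C=cv2.connectedComponentsWithStats(cv2.morphologyEx(sub,cv2.MORPH_CLOSE,np.ones((5,5))));i=1+np.argmax(S[1:,4]);print(S[i])
q=cv2.minAreaRect(np.argwhere(L==i)[:,::-1].astype(np.float32));print(q)
P=1e3*onz(v,q[0],.072);print('plate w3',P)
red=(((hsv[...,0]<8)|(hsv[...,0]>172))&(hsv[...,1]>140)&(hsv[...,2]>60)).astype(np.uint8)
n,L,S,C=cv2.connectedComponentsWithStats(red);i=1+np.argmax(S[1:,4])
b=cv2.boxPoints(cv2.minAreaRect(np.argwhere(L==i)[:,::-1].astype(np.float32)))
w=np.array([1e3*onz(v,p,.05)[:2] for p in b]);print(b.round(1).tolist(),w.round(1).tolist())
for k in range(4):
    d=w[(k+1)%4]-w[k];print(np.hypot(*d).round(1),np.degrees(np.arctan2(d[1],d[0])).round(1))
# held reader in tool frame
s=r.sense();R=np.array(s['ee_rot']);p=1e3*np.array(s['tcp_pos'])
z=p[2]+7
bk=1e3*onz(v,(318,91),z/1e3);print('handle back in tool',R.T@(bk-p))
for y in(110,160,210,250):
    l,rr=[1e3*onz(v,(u,y),z/1e3) for u in {110:(278.5,358),160:(279,357.5),210:(280,357),250:(281,356.5)}[y]]
    print(y,(R.T@((l+rr)/2-p)).round(1),np.linalg.norm(l-rr).round(1))
# side3 and scene2 cross-check of plate
print(1e3*tri([ray(v,q[0]),ray(load('side3'),(254.,316.))]))
E
```

```text
[434 156  39  33 609]
((453.1651306152344, 171.79714965820312), (25.641944885253906, 29.81847381591797), 60.945396423339844)
plate w3 [545.33739669 153.73995452  72.        ]
[[444.70001220703125, 108.30000305175781], [465.79998779296875, 98.30000305175781], [509.8999938964844, 191.60000610351562], [488.70001220703125, 201.5]] [[490.9, 168.6], [488.6, 189.8], [585.6, 208.1], [588.2, 185.8]]
21.3 96.3
98.8 10.7
22.5 -83.5
98.8 -170.0
handle back in tool [79.612835   -0.33333424 -6.05689322]
110 [73.8 -0.3 -6.1] 25.1
160 [58.2 -0.2 -6.3] 25.4
210 [41.8 -0.1 -6.5] 25.5
250 [28.1 -0.  -6.7] 25.6
[543.82374649 153.94445307  69.08165123]
```

```bash
python3 go.py 427.4 133.9 250 99.5
```

```text
t 13.05 p [541.3  28.1 290.4] F [ 0.3 -0.1 -2.3] w 0.29495125965794367
xyz [142.2  61.7  42.1] ang [ 0.0033 -0.0115 -0.5063] R [[-0.943, 0.334, -0.011], [0.334, 0.943, 0.004], [0.012, 0.0, -1.0]]
```

>>> move_arm:
  series:
    - {"grip": 0.1,"xyz": [15,6,3],"angular": [0,-0.001,-0.06]}
    - {"grip": 0.1,"xyz": [35,15,8],"angular": [0.001,-0.003,-0.13]}
    - {"grip": 0.1,"xyz": [60,25,15],"angular": [0.001,-0.005,-0.21]}
    - {"grip": 0.1,"xyz": [85,36,23],"angular": [0.002,-0.007,-0.3]}
    - {"grip": 0.1,"xyz": [110,47,31],"angular": [0.003,-0.009,-0.39]}
    - {"grip": 0.1,"xyz": [130,56,38],"angular": [0.003,-0.011,-0.46]}
    - {"grip": 0.1,"xyz": [142,61.7,42],"angular": [0.003,-0.0115,-0.506]}
    - {"grip": 0.1,"xyz": [142,61.7,42],"angular": [0.003,-0.0115,-0.506]}
    - {"grip": 0.1,"xyz": [142,61.7,42],"angular": [0.003,-0.0115,-0.506]}
    - {"grip": 0.1,"xyz": [142,61.7,42],"angular": [0.003,-0.0115,-0.506]}

```text
time_s: 14.05
tcp_pos: [0.4283, 0.1344, 0.2506]
ee_rot: [[-0.986, -0.165, 0.001], [-0.165, 0.986, 0.001], [-0.001, 0.001, -1.0]]
wrist_force: [-0.8, -0.1, -2.4]
gripper_width: 0.294
gripper_force: 30.0
```

```bash
python3 go.py 427.4 133.9 168.9 99.5
```

```text
t 14.05 p [428.3 134.4 250.6] F [-0.8 -0.1 -2.4] w 0.29441702674396336
xyz [ 1.1 -0.4 81.7] ang [ 0.0005  0.0013 -0.0001] R [[-0.986, -0.165, 0.001], [-0.165, 0.986, 0.001], [-0.001, 0.001, -1.0]]
```

>>> move_arm:
  series:
    - {"grip": 0.1,"xyz": [1,-0.4,12],"angular": [0,0.001,0]}
    - {"grip": 0.1,"xyz": [1,-0.4,27],"angular": [0,0.001,0]}
    - {"grip": 0.1,"xyz": [1,-0.4,44],"angular": [0,0.001,0]}
    - {"grip": 0.1,"xyz": [1,-0.4,60],"angular": [0,0.001,0]}
    - {"grip": 0.1,"xyz": [1,-0.4,72],"angular": [0,0.001,0]}
    - {"grip": 0.1,"xyz": [1,-0.4,80],"angular": [0,0.001,0]}
    - {"grip": 0.1,"xyz": [1,-0.4,81.5],"angular": [0,0.001,0]}
    - {"grip": 0.1,"xyz": [1,-0.4,81.5],"angular": [0,0.001,0]}
    - {"grip": 0.1,"xyz": [1,-0.4,81.5],"angular": [0,0.001,0]}

```text
time_s: 14.95
tcp_pos: [0.4273, 0.1345, 0.1692]
ee_rot: [[-0.986, -0.166, 0.001], [-0.166, 0.986, 0.001], [-0.001, 0.001, -1.0]]
wrist_force: [0.0, -0.2, -1.5]
gripper_width: 0.293
gripper_force: 30.0
```

```bash
python3 go.py 427.4 133.9 168.9 99.5; python3 - <<'E'
from h import *
v=cap('side');save(v,'side4');u=cap('scene');save(u,'scene4')
print(proj(v,[[.5001,.1461,.1375],[.5453,.1537,.072]]),proj(u,[[.5001,.1461,.1375],[.5453,.1537,.072]]))
o=[]
for w,(x,y) in((v,(215,230)),(u,(330,140))):
    o.append(cv2.resize(cv2.convertScaleAbs(w['img'][y:y+110,x:x+110,::-1],alpha=1.5),(400,400),interpolation=cv2.INTER_CUBIC))
cv2.imwrite('pics/c4.png',np.hstack(o))
E
```

```text
t 14.95 p [427.3 134.5 169.2] F [ 0.  -0.2 -1.5] w 0.293112061968055
xyz [-0.  -0.6  0.3] ang [0.0008 0.0007 0.0014] R [[-0.986, -0.166, 0.001], [-0.166, 0.986, 0.001], [-0.001, 0.001, -1.0]]
[[270.27980014 302.8244477 ]
 [252.3051254  314.73142484]] [[384.91613604 177.24955292]
 [396.91046646 200.94349388]]
```

View pics/c4.png

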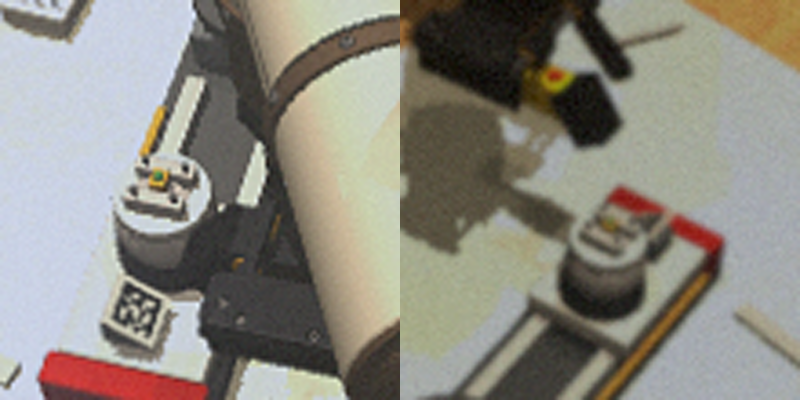

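The side crop shows the plate centre at (252,314.7), the same as predicted, with the carriage at the stop. The scene crop shows the reader head before the plate and clear of everything. I'll hold there for about 3 s.

>>> move_arm:
  series:
    - {"grip": 0.1,"xyz": [0,-0.5,0],"angular": [0,0,0]}
    - {"grip": 0.1,"xyz": [0,-0.5,0],"angular": [0,0,0]}
    - {"grip": 0.1,"xyz": [0,-0.5,0],"angular": [0,0,0]}
    - {"grip": 0.1,"xyz": [0,-0.5,0],"angular": [0,0,0]}
    - {"grip": 0.1,"xyz": [0,-0.5,0],"angular": [0,0,0]}
    - {"grip": 0.1,"xyz": [0,-0.5,0],"angular": [0,0,0]}
    - {"grip": 0.1,"xyz": [0,-0.5,0],"angular": [0,0,0]}
    - {"grip": 0.1,"xyz": [0,-0.5,0],"angular": [0,0,0]}
    - {"grip": 0.1,"xyz": [0,-0.5,0],"angular": [0,0,0]}
    - {"grip": 0.1,"xyz": [0,-0.5,0],"angular": [0,0,0]}

```text
time_s: 16.05
tcp_pos: [0.4269, 0.1338, 0.1687]
ee_rot: [[-0.986, -0.167, -0.001], [-0.167, 0.986, 0.0], [0.001, 0.0, -1.0]]
wrist_force: [-1.3, 0.6, -2.3]
gripper_width: 0.297
gripper_force: 30.0
```

>>> move_arm:
  series:
    - {"grip": 0.1,"xyz": [0,0,0],"angular": [0,0,0]}
    - {"grip": 0.1,"xyz": [0,0,0],"angular": [0,0,0]}
    - {"grip": 0.1,"xyz": [0,0,0],"angular": [0,0,0]}
    - {"grip": 0.1,"xyz": [0,0,0],"angular": [0,0,0]}
    - {"grip": 0.1,"xyz": [0,0,0],"angular": [0,0,0]}
    - {"grip": 0.1,"xyz": [0,0,0],"angular": [0,0,0]}
    - {"grip": 0.1,"xyz": [0,0,0],"angular": [0,0,0]}
    - {"grip": 0.1,"xyz": [0,0,0],"angular": [0,0,0]}
    - {"grip": 0.1,"xyz": [0,0,0],"angular": [0,0,0]}
    - {"grip": 0.1,"xyz": [0,0,0],"angular": [0,0,0]}

```text
time_s: 17.05
tcp_pos: [0.4269, 0.1338, 0.1687]
ee_rot: [[-0.986, -0.166, -0.001], [-0.166, 0.986, 0.0], [0.001, 0.0, -1.0]]
wrist_force: [-0.2, 1.0, -2.6]
gripper_width: 0.297
gripper_force: 30.0
```

>>> move_arm:
  series:
    - {"grip": 0.1,"xyz": [0,0,0],"angular": [0,0,0]}
    - {"grip": 0.1,"xyz": [0,0,0],"angular": [0,0,0]}
    - {"grip": 0.1,"xyz": [0,0,0],"angular": [0,0,0]}
    - {"grip": 0.1,"xyz": [0,0,0],"angular": [0,0,0]}
    - {"grip": 0.1,"xyz": [0,0,0],"angular": [0,0,0]}
    - {"grip": 0.1,"xyz": [0,0,0],"angular": [0,0,0]}
    - {"grip": 0.1,"xyz": [0,0,0],"angular": [0,0,0]}
    - {"grip": 0.1,"xyz": [0,0,0],"angular": [0,0,0]}
    - {"grip": 0.1,"xyz": [0,0,0],"angular": [0,0,0]}
    - {"grip": 0.1,"xyz": [0,0,0],"angular": [0,0,0]}

```text
time_s: 18.05
tcp_pos: [0.4269, 0.1338, 0.1687]
ee_rot: [[-0.986, -0.167, -0.001], [-0.167, 0.986, 0.0], [0.001, 0.0, -1.0]]
wrist_force: [0.4, -0.3, -2.1]
gripper_width: 0.292
gripper_force: 30.0
```

>>> move_arm:
  series:
    - {"grip": 0.1,"xyz": [0,0,0],"angular": [0,0,0]}
    - {"grip": 0.1,"xyz": [0,0,-15],"angular": [0,0,0]}
    - {"grip": 0.1,"xyz": [0,0,-40],"angular": [0,0,0]}
    - {"grip": 0.1,"xyz": [0,0,-70],"angular": [0,0,0]}
    - {"grip": 0.1,"xyz": [0,0,-95],"angular": [0,0,0]}
    - {"grip": 0.1,"xyz": [0,0,-100],"angular": [0,0,0]}
    - {"grip": 0.1,"xyz": [0,0,-100],"angular": [0,0,0]}

```text
time_s: 18.75
tcp_pos: [0.4269, 0.134, 0.2689]
ee_rot: [[-0.986, -0.166, 0.0], [-0.166, 0.986, 0.002], [-0.0, 0.002, -1.0]]
wrist_force: [0.4, -0.5, -1.7]
gripper_width: 0.3
gripper_force: 30.0
```

```bash
python3 go.py 457.6 -349.1 270 70.6
```

```text
t 18.75 p [426.9 134.  268.9] F [ 0.4 -0.5 -1.7] w 0.3000700634663847
xyz [  50.1 -481.4   -1.9] ang [0.0016 0.     0.5057] R [[-0.986, -0.166, 0.0], [-0.166, 0.986, 0.002], [-0.0, 0.002, -1.0]]
```

>>> move_arm:
  series:
    - {"grip": 0.1,"xyz": [2,-20,0],"angular": [0,0,0.03]}
    - {"grip": 0.1,"xyz": [5,-60,0],"angular": [0,0,0.08]}
    - {"grip": 0.1,"xyz": [10,-105,0],"angular": [0,0,0.13]}
    - {"grip": 0.1,"xyz": [16,-150,0],"angular": [0,0,0.18]}
    - {"grip": 0.1,"xyz": [21,-195,0],"angular": [0,0,0.23]}
    - {"grip": 0.1,"xyz": [26,-240,0],"angular": [0,0,0.28]}
    - {"grip": 0.1,"xyz": [31,-285,0],"angular": [0,0,0.33]}
    - {"grip": 0.1,"xyz": [36,-325,0],"angular": [0,0,0.38]}
    - {"grip": 0.1,"xyz": [39,-350,0],"angular": [0,0,0.42]}
    - {"grip": 0.1,"xyz": [40,-360,0],"angular": [0,0,0.44]}

```text
time_s: 19.75
tcp_pos: [0.4464, -0.2296, 0.266]
ee_rot: [[-0.962, 0.274, -0.005], [0.274, 0.962, 0.001], [0.005, -0.0, -1.0]]
wrist_force: [-0.2, 0.9, -2.8]
gripper_width: 0.3
gripper_force: 30.0
```

```bash
python3 go.py 457.6 -349.1 200 70.6
```

```text
t 19.75 p [ 446.4 -229.6  266. ] F [-0.2  0.9 -2.8] w 0.2995438275150484
xyz [ -43.9 -111.8   65.8] ang [-0.0002 -0.0054  0.0614] R [[-0.962, 0.274, -0.005], [0.274, 0.962, 0.001], [0.005, -0.0, -1.0]]
```

>>> move_arm:
  series:
    - {"grip": 0.1,"xyz": [-12,-30,15],"angular": [0,-0.005,0.02]}
    - {"grip": 0.1,"xyz": [-26,-65,35],"angular": [0,-0.005,0.04]}
    - {"grip": 0.1,"xyz": [-38,-97,55],"angular": [0,-0.005,0.06]}
    - {"grip": 0.1,"xyz": [-43.5,-111.5,65],"angular": [0,-0.005,0.061]}
    - {"grip": 0.1,"xyz": [-43.5,-111.5,65],"angular": [0,-0.005,0.061]}
    - {"grip": 0.1,"xyz": [-43.5,-111.5,65],"angular": [0,-0.005,0.061]}
    - {"grip": 0.1,"xyz": [-43.5,-111.5,65],"angular": [0,-0.005,0.061]}

```text
time_s: 20.45
tcp_pos: [0.4597, -0.3459, 0.2043]
ee_rot: [[-0.945, 0.326, 0.005], [0.326, 0.945, -0.001], [-0.005, 0.0, -1.0]]
wrist_force: [0.6, -0.3, -1.8]
gripper_width: 0.292
gripper_force: 30.0
```

```bash
python3 go.py 457.6 -349.1 100 70.6
```

```text
t 20.45 p [ 459.7 -345.9  204.3] F [ 0.6 -0.3 -1.8] w 0.29240389437858577
xyz [  1.5  -3.7 104.3] ang [0.0003 0.0053 0.0064] R [[-0.945, 0.326, 0.005], [0.326, 0.945, -0.001], [-0.005, 0.0, -1.0]]
```

>>> move_arm:
  series:
    - {"grip": 0.1,"xyz": [1.5,-3.7,35],"angular": [0,0.005,0.006]}
    - {"grip": 0.1,"xyz": [1.5,-3.7,75],"angular": [0,0.005,0.006]}
    - {"grip": 0.1,"xyz": [1.5,-3.7,104],"angular": [0,0.005,0.006]}
    - {"grip": 0.1,"xyz": [1.5,-3.7,104],"angular": [0,0.005,0.006]}
    - {"grip": 0.1,"xyz": [1.5,-3.7,104],"angular": [0,0.005,0.006]}

```text
time_s: 20.95
tcp_pos: [0.4581, -0.3498, 0.101]
ee_rot: [[-0.944, 0.331, 0.001], [0.331, 0.944, -0.001], [-0.001, -0.001, -1.0]]
wrist_force: [-0.1, 0.5, -1.1]
gripper_width: 0.293
gripper_force: 30.0
```

```bash
python3 go.py 457.6 -349.1 73.4 70.6
```

```text
t 20.95 p [ 458.1 -349.8  101. ] F [-0.1  0.5 -1.1] w 0.29251505419808116
xyz [ 0.8  0.5 27.6] ang [-0.0006  0.001   0.0009] R [[-0.944, 0.331, 0.001], [0.331, 0.944, -0.001], [-0.001, -0.001, -1.0]]
```

>>> move_arm:
  series:
    - {"grip": 0.1,"xyz": [0.8,0.5,10],"angular": [0,0.001,0]}
    - {"grip": 0.1,"xyz": [0.8,0.5,19],"angular": [0,0.001,0]}
    - {"grip": 0.1,"xyz": [0.8,0.5,25],"angular": [0,0.001,0]}
    - {"grip": 0.1,"xyz": [0.8,0.5,27.6],"angular": [0,0.001,0]}
    - {"grip": 0.1,"xyz": [0.8,0.5,27.6],"angular": [0,0.001,0]}
    - {"grip": 0.1,"xyz": [0.8,0.5,27.6],"angular": [0,0.001,0]}

```text
time_s: 21.55
tcp_pos: [0.4566, -0.3494, 0.0729]
ee_rot: [[-0.943, 0.333, -0.001], [0.333, 0.943, 0.0], [0.001, -0.0, -1.0]]
wrist_force: [-1.4, 2.4, 5.2]
gripper_width: 0.297
gripper_force: 30.0
```

```bash
python3 go.py 457.6 -349.1 72.9 70.6
```

```text
t 21.55 p [ 456.6 -349.4   72.9] F [-1.4  2.4  5.2] w 0.29683061498848506
xyz [-0.8  0.6  0. ] ang [-0.     -0.001  -0.0007] R [[-0.943, 0.333, -0.001], [0.333, 0.943, 0.0], [0.001, -0.0, -1.0]]
```

>>> move_arm:
  series:
    - {"grip": 0.1,"xyz": [-0.8,0.3,0],"angular": [0,0,0]}
    - {"grip": 0.7,"xyz": [-0.8,0.3,0],"angular": [0,0,0]}
    - {"grip": 0.7,"xyz": [-0.8,0.3,0],"angular": [0,0,0]}
    - {"grip": 0.7,"xyz": [-0.8,0.3,0],"angular": [0,0,0]}
    - {"grip": 0.7,"xyz": [-0.8,0.3,0],"angular": [0,0,0]}
    - {"grip": 0.7,"xyz": [-0.8,0.3,0],"angular": [0,0,0]}
    - {"grip": 0.7,"xyz": [-0.8,0.3,-20],"angular": [0,0,0]}
    - {"grip": 0.7,"xyz": [-0.8,0.3,-60],"angular": [0,0,0]}
    - {"grip": 0.7,"xyz": [-0.8,0.3,-100],"angular": [0,0,0]}
    - {"grip": 0.7,"xyz": [-30,0.3,-140],"angular": [0,0,0]}

```text
time_s: 22.55
tcp_pos: [0.4826, -0.3581, 0.2135]
ee_rot: [[-0.943, 0.334, -0.004], [0.334, 0.943, 0.002], [0.004, 0.001, -1.0]]
wrist_force: [2.0, -0.9, 0.4]
gripper_width: 0.701
gripper_force: 0.0
```

>>> move_arm:
  series:
    - {"grip": 0.7,"xyz": [-40,0,-40],"angular": [0,0,0]}
    - {"grip": 0.7,"xyz": [-40,0,-40],"angular": [0,0,0]}
    - {"grip": 0.7,"xyz": [-40,0,-40],"angular": [0,0,0]}
    - {"grip": 0.7,"xyz": [-40,0,-40],"angular": [0,0,0]}

```text
time_s: 22.95
tcp_pos: [0.5216, -0.3717, 0.2499]
ee_rot: [[-0.943, 0.334, -0.005], [0.334, 0.943, 0.003], [0.005, 0.001, -1.0]]
wrist_force: [-0.5, -1.6, 0.3]
gripper_width: 0.702
gripper_force: 0.0
```

```bash
python3 - <<'E'
from h import *
print(r.sense()['gripper_width'])
o=[cap('wrist'),cap('side'),cap('scene')]
A=cv2.resize(o[0]['img'][0:300,150:550],(400,300))
B=cv2.resize(o[1]['img'][240:360,200:320],(400,400),interpolation=cv2.INTER_CUBIC)[:300]
C=cv2.resize(o[2]['img'][170:320,200:430],(400,260),interpolation=cv2.INTER_CUBIC)
D_=cv2.resize(o[1]['img'][130:230,320:450],(400,300),interpolation=cv2.INTER_CUBIC)
I=np.zeros((600,800,3),np.uint8);I[:300,:400]=A;I[:300,400:]=B;I[300:560,:400]=C;I[300:,400:]=D_
cv2.imwrite('pics/end.png',cv2.convertScaleAbs(I[:,:,::-1],alpha=1.4))
E
```

```text
0.7020464118348612
```

View pics/end.png

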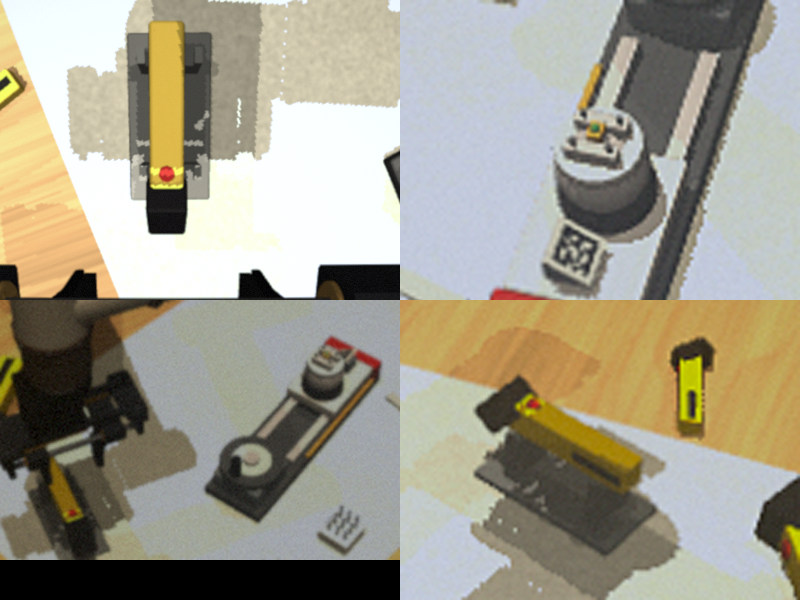

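The final composite shows the reader level in its forks with the gripper clear of it (wrist crop (167,125)). The carriage is still against the red stop (scene crop (345,365)).

```bash
python3 -c "
from station import r
print(r.finish_job())"
```

```text
the job is handed in; nothing more can be done
None
```

I wound the carriage home to the red stop, held the reader on the code plate for about 3 s, and laid it back in its rest with the carriage still at the stop; the job is handed in at about 23 s, and no verdict came back.

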